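# Clamp a box on the burning jig and send it to the burner

## Robot

A 6-joint arm with a two-finger parallel gripper is mounted at the origin on the work surface. World frame = base frame: x ahead of the robot, y to its left, z up, the work surface at z = 0. Lengths are in m, angles in degrees, forces in N, time in s.
With the tool pointing down it reaches from about 0.35 to 0.875 m from the base axis. Payload 4.2 kg.
Tool frame: the origin (TCP) lies on the centre line of the jaws, within the pads' length; the fingertips stand 19 mm ahead of it and the grasp point (between the pads) is the TCP; z points along the fingers, y is the line along which they close (so a half turn about z gives the same grasp; the last joint's range is limited). The gripper opens to 87 mm and grips with 3 to 60 N. Pads are 19 mm wide; open, the fingers measure 117 mm over their backs; the gripper's body (75 mm by 190 mm) begins 51 mm behind the grasp point.
Start: joints at [14.817, 22.042, 0.453, 0, -68.411, -14.817], TCP at [0.625, 0, 0.242] pointing down, gripper open.
Joint ranges: [-179.83, 179.83], [-69.29, 118.12], [-61.27, 80.66], [-181.25, 117.63], [-171.15, -9.14], [-177.46, 177.46]. Speed limits (degrees/s): [159.86, 159.86, 180, 180, 180, 180].

## Interface

Orientations are given as a 3x3 rotation matrix whose columns are the frame's x, y, z axes.
In Python, from station import sense, capture, finish_job, search_frame, masks_of gives the robot as it stands.
- The arm moves only by the tool drive_tool, never from a script. Its argument "rows" is a list of rows, each a list of 7 numbers: the opening in per cent of the stroke, from 0 (shut) to 100 (fully open), then the shift along the world's x, y, z in mm, then the turn, a rotation vector about the world's x, y, z in rad. In form: [[fingers, dx, dy, dz, wx, wy, wz], ...]. A call has 1 to 5 rows; each row shifts and turns the commanded pose from where the row before left it; what a row does not reach is not made up. A row lasts 1/12 s, in which the tool goes at most 41.7 mm and 7.16 degrees, less where a joint would pass 70% of its speed; a pose out of reach is approached as far as the arm can. A call is refused whole if a number of a shift passes 41.7 or a number of a turn 0.125, either way. A call with a gripper value outside its range is refused whole. The fingers move at their own pace and stop on an object; the grip force is fixed at half the most. Time passes only in rows, so rows that do not move let the fingers close. It gives the time, the measured TCP pose, the force, the opening and the grip force at its end, in the units of the state.
- sense(): the state, without advancing time (a new reading comes with each control period).
- capture(name): name is "scene" or "side" or "wrist"; returns a dict with "frame" (420x560x3 uint8, red, green, blue), "z_map" (420x560 float32, m along the optical axis (not along the pixel's ray), 0 where there is no reading), "fx", "fy", "cx", "cy" (pixels), "R" (3x3) and "t" (3): a world point X has camera coordinates R X + t; the wrist camera has in their place "T_tool_cam" (4x4, takes a point from camera to tool coordinates, whose origin is the TCP and whose axes are the flange's). Camera axes: x right, y down, z forward; pixel columns grow to the right and rows downward; lengths in m; the calibration is good to about 2 mm. The wrist camera is an equidistant fisheye: a pixel r from the principal point sees the ray r / f radians off the axis. A picture is of the moment at which its call begins: read the wrist's pose just before it.
- finish_job(): hands the job in; it is judged then, once.
Trained networks look in a picture, given as the dict that the camera call returned (one of the last four; its "shot" number tells which), for a name from the list of things; names that differ only in an ending like _2 or _b are one class to them, and where a whole thing is asked for, a point or a joint stands for the part that bears it (a point fixed in the world has none). Each returns a list of dicts, best first, with "p" (0 to 1); they miss things now and then, are a little off and sometimes report something else, mostly with a low value. They report only what shows in the picture. A call takes as long as a camera call. They do not tell look-alikes from the thing itself.
- search_frame(label, picture): "xy" ([column, row] in pixels, amid what is visible of it).
- masks_of(label, picture): "region" (420x560 bool, what is visible of it) and "xy" ([column, row] in pixels, amid what is visible of it).
The state is a dict: "time_s": time; "joints": joint angles; "joint_velocities": joint speeds; "effort": joint torques, N m; "tcp_pos": TCP position; "ee_rot": TCP orientation; "wrist_force": force on the tool from outside, world axes, zero at the start; "moment": the same for the moment, N m; "gripper_width": opening from 0.0 (shut) to 1.0 (fully open); "gripper_force": force on a finger pad.
Only numpy, scipy, OpenCV 4.12 (cv2) and the standard library are available. Lean on these libraries where they do the work, as an engineer would, in place of code of your own. Each camera call takes 0.05 s, during which the arm holds its last target. There are 200 camera calls.

## Task

Lower the loose slotted cover over the stud and its wing nut so that it sits flat, fully home, on the round box on the sliding carrier, and then spin the wing nut clockwise until it is snug on the cover. Only after that push the carrier along its rail to the next (middle) station, the one beside the burner with the green mark, where it clicks in, and let go. Leave the heart-shaped box, the pen pot and the transformer standing where they are.

Things in the scene. Friction and masses are not known exactly. Their poses are not given: they have to be found in the camera images.
- rail: Fixed aluminium rail, 420 x 70 (along its x, y), 18 high; origin under its centre. The carrier travels along its +x. Stations (stud position) at rail x = -90, +20, +130 mm, with small marks beside them, the middle one green. At rail x = +20, y = -125 stands a fixed burner stand: post to 116 high, its pen 46 high, pointing at the carrier and ending at y = -58; keep clear of it.
- carrier (a joint): Travel of the carrier along the rail's +x in m: 0 at the first station (start), 0.110 at the middle, 0.220 at the last. A spring detent holds it at each station (up to 12 N to push it out, 6 N to push it in; between them it slides with about 1 N). Left within 5 mm of a station it clicks home by itself; between the stations it stays where it is left.
- seat (a point): Centre of the mouth of the round wooden box fixed on the carrier, at rim level (62 above the table), on the stud axis; axes as the rail's. Box: outer diameter 94, inner 86, 30 high. The plywood carrier is 110 wide and reaches from 105 behind the stud to 60 ahead of it; its top is 32 above the table. The 10 mm stud rises to 110 above the table.
- nut: Brass wing nut captive on the stud; origin on its axis at the underside of its wings. Two flat wings along its x, together 40 long, 6 thick, 22 high; hub 14 diameter. Goes down 8 mm per clockwise turn (from above). At nut_turn 0 it is 5.6 mm above a seated cover's top, so it touches near 4.4 and is snug by 4.6 to 4.8, where turning it takes 0.06 N m. Thread friction 0.04 N m: stays where left.
- nut_mid (a point): On the nut's axis, half-way up the wings (11 mm above their underside); x along the wings.
- nut_turn (a joint): Turn of the nut in rad, growing clockwise seen from above (downwards); starts between -0.4 and 0.4; free range up to 7. At 0 the wings lie along the rail.
- cover: Loose beech cover, 0.1 kg; origin under its centre at the foot of its cleats; x along its length, z up. Oblong board 120 x 50 x 18 with rounded corners; through slot 48 (along x) x 18 at its centre: the nut passes only with its wings along the slot. Two dark cleats under it, 6 deep, at x = +-33, fit in the box's mouth with 2 mm to spare. Starts lying on its cleats on the table.
- cover_mid (a point): Centre of the cover's board, half-way up it (15 mm above the foot of the cleats, 9 mm above the board's underside); axes as the cover's. Seated it is 9 mm above seat. The bare long sides, 50 mm apart, can be gripped from above.
- post (a point): Middle of the red round push post on the carrier, 88 mm behind the stud (rail -x); 16 diameter, 40 tall, from 32 to 72 mm above the table; this point is 52 above the table.
- heart_box: Bystander: loose heart-shaped wooden box, about 115 x 110, 44 high; origin under it. Leave alone.
- pen_pot: Bystander: loose turned wooden pot with pens, 60 diameter, 145 high; origin under it. Leave alone.
- transformer: Bystander: loose black transformer box, 85 (x) x 120 (y) x 77 high; origin under it. Leave alone.
Not all that is in view belongs to the job. Leave any blue or red look-alike of the cover alone.

How it is judged (in metres and radians):
On the way, in this order (a step that is already met when the one before it is completed fails the run):
1. the cover sits flat on the box, below the wing nut (horizontal distance between cover_mid and seat below 0.005 m and z of cover_mid in the frame of seat between 0.0065 and 0.0115 m and angle between cover_mid's own z axis and vertical below 0.06 rad and z of nut_mid in the frame of cover_mid above 0.016 m and value of joint carrier below 0.03 m), for 0.2 s.
2. the wing nut is snug on the seated cover, the carrier still at the first station (all of step 1 and z of nut_mid in the frame of cover_mid below 0.0218 m and contact force between nut and cover above 2 N), for 0.2 s.
3. the carrier is at the middle station (value of joint carrier between 0.102 and 0.118 m), for 0.2 s.
At the end, for the whole second after the job is handed in: The cover is seated on the box (centred within 5 mm, within 2.5 mm of its seated height, tilt under 0.06 rad) with the wing nut above it and snug (pressing it with over 2 N), and the carrier rests at the middle station (within 8 mm) (all of step 3 and horizontal distance between cover_mid and seat below 0.005 m and z of cover_mid in the frame of seat between 0.0065 and 0.0115 m and angle between cover_mid's own z axis and vertical below 0.06 rad and z of nut_mid in the frame of cover_mid between 0.016 and 0.0218 m and contact force between nut and cover above 2 N and velocity of joint carrier between -0.01 and 0.01 m/s and linear speed of cover below 0.02 m/s); the robot touches nothing.
It fails at once if the heart-shaped box is pushed over 25 mm or tipped (distance of heart_box from where it was at the start of the episode above 0.025 m or angle between heart_box's own z axis and vertical above 0.3 rad).
It fails at once if the pen pot is pushed over 25 mm or tipped (distance of pen_pot from where it was at the start of the episode above 0.025 m or angle between pen_pot's own z axis and vertical above 0.3 rad).
It fails at once if the transformer is pushed over 25 mm or tipped (distance of transformer from where it was at the start of the episode above 0.025 m or angle between transformer's own z axis and vertical above 0.3 rad).
It also fails if it takes over 72 s, if anything falls off the work surface, if the arm or the gripper's body presses on something with over 40 N, if the wrist force passes 120 N, or if a joint passes its speed limit or range.

## Working session

There is one attempt and no reset: what is moved stays moved. The work goes in short steps, Python scripts to look and compute and a tool call to move; the robot and the scene stay as the last step left them, time stands still between calls to the robot, and variables do not carry over. Pictures are saved under pics/ and viewed, at most 10 in all, crops included, and the job is handed in when it is done.

Besides the shell and the picture viewer there is one more tool, called after "Request:" by a JSON object that holds its "api" and its "payload", one argument or row to a line. drive_tool: Moves the arm, as the interface text tells. Its arguments: {"type":"object","properties":{"rows":{"type":"array"}},"required":["rows"]}

```bash
mkdir -p pics; ls
cat > h.py <<'E'
import numpy as np, cv2
from station import sense, capture, finish_job, search_frame, masks_of
def save(n,img): cv2.imwrite('pics/'+n,cv2.cvtColor(img,cv2.COLOR_RGB2BGR))
def world(c):
    # per-pixel world xyz for fixed cams
    v,u=np.mgrid[:420,:560]; z=c['z_map']
    P=np.stack([(u-c['cx'])/c['fx']*z,(v-c['cy'])/c['fy']*z,z],-1)
    W=(P-np.array(c['t']))@np.array(c['R']); W[z==0]=np.nan
    return W
def wristworld(c,s):
    v,u=np.mgrid[:420,:560]; z=c['z_map']
    dx=(u-c['cx'])/c['fx'];dy=(v-c['cy'])/c['fy'];r=np.hypot(dx,dy)+1e-9
    t=np.tan(np.minimum(r,1.5))/r
    P=np.stack([dx*t*z,dy*t*z,z],-1)
    T=np.array(c['T_tool_cam']);P=P@T[:3,:3].T+T[:3,3]
    W=P@np.array(s['ee_rot']).T+np.array(s['tcp_pos']); W[z==0]=np.nan
    return W
E
python3 - <<'E'
from h import *
cs={n:capture(n) for n in('scene','side')}
for n,c in cs.items():
    save(n+'0.png',c['frame']); W=world(c)
    for l in('cover','nut','rail','post','carrier','heart_box','pen_pot','transformer'):
        for m in masks_of(l,c)[:4]:
            print(n,l,round(m['p'],2),np.round(m['xy']),m['region'].sum(),np.round(np.nanmedian(W[m['region']],0),3))
E
```

```text
pics
scene cover 0.96 [190. 226.] 879 [ 0.428 -0.197  0.022]
scene cover 0.95 [170. 181.] 719 [ 0.268 -0.25   0.022]
scene cover 0.82 [249. 218.] 701 [ 0.442 -0.052  0.022]
scene cover 0.69 [322. 206.] 868 [0.399 0.134 0.022]
scene nut 0.54 [226. 276.] 136 [ 0.63  -0.119  0.101]
scene rail 0.84 [261. 293.] 7689 [ 0.648 -0.05   0.02 ]
scene rail 0.25 [250. 220.] 628 [ 0.44  -0.049  0.022]
scene rail 0.16 [410. 206.] 1345 [0.461 0.349 0.043]
scene post 0.69 [220. 290.] 3442 [ 0.632 -0.138  0.032]
scene carrier 0.85 [222. 293.] 3582 [ 0.632 -0.138  0.032]
scene carrier 0.56 [408. 207.] 1363 [0.46  0.348 0.042]
scene carrier 0.33 [131. 232.] 873 [ 0.469 -0.337  0.054]
scene carrier 0.31 [249. 224.] 675 [ 0.442 -0.053  0.022]
scene heart_box 0.6 [407. 206.] 1349 [0.461 0.349 0.042]
scene pen_pot 0.73 [128. 234.] 825 [ 0.47  -0.337  0.056]
scene pen_pot 0.51 [249. 219.] 663 [ 0.442 -0.053  0.022]
scene pen_pot 0.23 [263. 295.] 7707 [ 0.648 -0.05   0.02 ]
scene transformer 0.87 [442. 256.] 2688 [0.626 0.365 0.075]
side cover 0.91 [279. 259.] 969 [ 0.424 -0.042  0.023]
side cover 0.87 [230. 229.] 742 [0.381 0.12  0.023]
side cover 0.83 [319. 303.] 1063 [ 0.414 -0.206  0.024]
side cover 0.82 [278. 360.] 1439 [ 0.252 -0.259  0.024]
side nut 0.6 [365. 218.] 115 [ 0.62  -0.124  0.098]
side rail 0.93 [358. 229.] 4537 [ 0.624 -0.106  0.031]
side post 0.95 [368. 246.] 2375 [ 0.61  -0.154  0.033]
side carrier 0.79 [369. 242.] 2526 [ 0.612 -0.151  0.033]
side heart_box 0.57 [205. 185.] 884 [0.432 0.333 0.042]
side pen_pot 0.58 [385. 332.] 1202 [ 0.428 -0.353  0.054]
side transformer 0.97 [242. 155.] 1421 [0.591 0.356 0.057]
```

View pics/scene0.png

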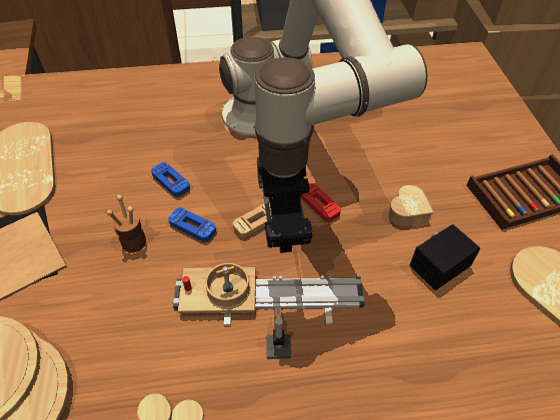

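View pics/side0.png

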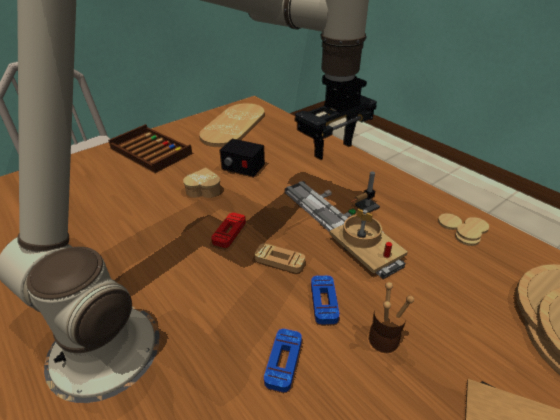

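The beech cover is at scene (250,220) and side (279,259). The look-alikes are blue at scene (170,181) and (190,226), and red at (322,206). I choose the beech one. The carrier's stud is near scene (227,283), the burner near (278,340), and the rail runs roughly along +y.

Run:
```python
from h import *
s=sense(); c=capture('wrist'); save('w0.png',c['frame']); W=wristworld(c,s)
for l in('cover','nut','rail','post','carrier'):
    for m in masks_of(l,c)[:4]:
        P=W[m['region']];P=P[~np.isnan(P[:,0])]
        print(l,round(m['p'],2),np.round(m['xy']),len(P),np.round(np.median(P,0),3))
        if l=='cover':
            Q=P[abs(P[:,2]-.024)<.006][:,:2].astype(np.float32)*1000
            print(len(Q),cv2.minAreaRect(Q), c['frame'][m['region']].mean(0).round())
print(c['T_tool_cam'],c['fx'],c['cx'],c['cy'])
s2=capture('side')
f=cv2.resize(s2['frame'][190:390,200:420],None,fx=2.7,fy=2.7)
w=np.vstack([c['frame']])
save('w0c.png',w)
```

```text
cover 0.97 [528.  27.] 1889 [ 0.276 -0.245  0.023]
1514 ((262.9559326171875, -253.10690307617188), (120.89039611816406, 51.061668395996094), 36.806060791015625) [ 34.  81. 173.]
cover 0.81 [447.  41.] 3145 [ 0.431 -0.192  0.023]
2687 ((424.1385498046875, -198.38531494140625), (121.28422546386719, 50.88909912109375), 52.522613525390625) [ 46.  97. 193.]
cover 0.78 [444. 158.] 3454 [ 0.433 -0.041  0.023]
2980 ((428.34735107421875, -38.110389709472656), (51.716148376464844, 120.97933959960938), 28.80303955078125) [204. 174. 103.]
nut 0.58 [281.  77.] 349 [ 0.626 -0.116  0.107]
rail 0.79 [268. 128.] 26207 [ 0.64  -0.072  0.031]
post 0.62 [285.  70.] 13938 [ 0.624 -0.134  0.032]
carrier 0.84 [282.  68.] 13779 [ 0.623 -0.134  0.032]
[[ 1.11721345e-03 -9.64592480e-01 -2.63742486e-01  7.35274647e-02]
 [ 9.99999361e-01  1.12330013e-03  1.27722595e-04 -1.67159320e-03]
 [ 1.73061714e-04 -2.63742460e-01  9.64593119e-01 -1.42479374e-01]
 [ 0.00000000e+00  0.00000000e+00  0.00000000e+00  1.00000000e+00]] 325.19226210127806 279.5800404429829 211.96023699723634
```

View pics/w0.png

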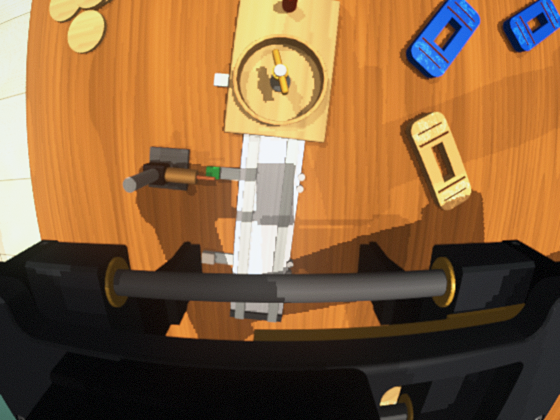

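The wrist view shows the beech cover at (444,158), clearly wooden. The nut is at (281,77) inside the round box, the post at (288,5) and the green mark at (212,172). The burner is at (150,175).

```bash
cat >> h.py <<'E'
def fit(W,c,rail=None):
    X,Y,Z=W[...,0],W[...,1],W[...,2]
    near=np.hypot(X-.625,Y+.12)<.09
    from scipy.optimize import least_squares
    r=near&(abs(Z-.062)<.003); P=W[r][:,:2]
    f=least_squares(lambda q:np.abs(np.hypot(P[:,0]-q[0],P[:,1]-q[1])-.045),[.625,-.12],loss='soft_l1',f_scale=.002)
    print('seat',f.x.round(4),f.cost,len(P))
    n=(np.hypot(X-f.x[0],Y-f.x[1])<.028)&(Z>.092)&(Z<.125); Q=W[n]
    print('nut',len(Q),Q.mean(0).round(4),np.percentile(Q[:,2],[5,50,95]).round(4))
    (a,b),(w,h),t=cv2.minAreaRect((Q[:,:2]*1000).astype(np.float32)); print('nut rect',a,b,w,h,t)
    u,sv,vt=np.linalg.svd(Q[:,:2]-Q[:,:2].mean(0),full_matrices=False); print('nut pca',np.degrees(np.arctan2(vt[0,1],vt[0,0]))%180)
    k=(Z>.028)&(Z<.036)&(np.hypot(X-.625,Y+.14)<.12)
    print('carrier',cv2.minAreaRect((W[k][:,:2]*1000).astype(np.float32)))
E
python3 - <<'E'
from h import *
s=sense(); c=capture('wrist'); W=wristworld(c,s)
fit(W,c)
k=(W[...,2]>.012)&(W[...,2]<.024)&(abs(W[...,0]-.645)<.06)&(W[...,1]>-.07)
print('rail',cv2.minAreaRect((W[k][:,:2]*1000).astype(np.float32)))
c=capture('scene');W=world(c);print('scene');fit(W,c)
k=(W[...,2]>.040)&(W[...,2]<.08)&(W[...,1]<-.18)&(abs(W[...,0]-.62)<.06);print('post',np.median(W[k],0),k.sum())
c=capture('side');W=world(c);print('side');fit(W,c)
E
```

```text
seat [ 0.6265 -0.1208] 0.002762120013568524 1134
nut 440 [ 0.6262 -0.1194  0.1065] [0.1014 0.1071 0.1099]
nut rect 626.0242309570312 -120.56385803222656 13.146467208862305 39.09368896484375 1.8953264951705933
nut pca 102.98248153449931
carrier ((624.069580078125, -142.42828369140625), (164.06004333496094, 110.85501098632812), 83.78799438476562)
rail ((644.2469482421875, 58.87550354003906), (240.74024963378906, 74.7961196899414), 83.57469177246094)
scene
seat [ 0.6273 -0.1192] 0.0010968704781968044 214
nut 126 [ 0.6289 -0.1189  0.1025] [0.0932 0.1031 0.1096]
nut rect 629.2951049804688 -118.46224212646484 12.246845245361328 39.46229934692383 14.187479972839355
nut pca 101.69486979696416
carrier ((624.7289428710938, -141.57765197753906), (164.7064971923828, 113.0478744506836), 83.39684295654297)
post [ 0.66296539 -0.56202544  0.04906564] 328
side
seat [ 0.6232 -0.1212] 0.0009858003933142818 155
nut 114 [ 0.6215 -0.1228  0.1021] [0.0925 0.1023 0.1099]
nut rect 622.4732666015625 -121.93392944335938 12.571167945861816 38.6456413269043 10.21755599975586
nut pca 104.07056671207235
carrier ((620.5496215820312, -143.92950439453125), (166.1189422607422, 114.0641860961914), 83.49767303466797)
```

Request:
{"api": "drive_tool", "payload": {
  "rows": [
    [100,-39.4,-7.6,-16,0,0,0.1],
    [100,-39.4,-7.6,-16,0,0,0.1],
    [100,-39.4,-7.6,-16,0,0,0.1],
    [100,-39.4,-7.6,-16,0,0,0.1],
    [100,-39.4,-7.6,-16,0,0,0.103]
  ]
}}

```text
time_s: 1.82
tcp_pos: [0.4332, -0.0371, 0.1638]
ee_rot: [[0.486, -0.874, 0.001], [-0.874, -0.486, 0.0], [0.0, -0.001, -1.0]]
wrist_force: [0.3, 1.3, -0.1]
gripper_width: 1.002
gripper_force: 0.0
```

Request:
{"api": "drive_tool", "payload": {
  "rows": [
    [100,0,0,0,0,0,0],
    [100,0,0,0,0,0,0],
    [100,0,0,0,0,0,0]
  ]
}}

```text
time_s: 2.07
tcp_pos: [0.4361, -0.0365, 0.1653]
ee_rot: [[0.482, -0.876, 0.003], [-0.876, -0.482, 0.0], [0.001, -0.002, -1.0]]
wrist_force: [-0.1, 0.1, 0.6]
gripper_width: 0.996
gripper_force: 0.0
```

```bash
cat >> h.py <<'E'
def top(s):
    R=np.array(s['ee_rot']); print('tcp',np.round(s['tcp_pos'],4),'yyaw',np.degrees(np.arctan2(R[1,1],R[0,1])).round(2),'z',R[:,2].round(3),'J',np.round(s['joints'],1),'F',np.round(s['wrist_force'],1),'M',np.round(s['moment'],2),'g',round(s['gripper_width'],3),round(s['gripper_force'],1),'t',s['time_s'])
E
python3 - <<'E'
from h import *
s=sense(); top(s); c=capture('wrist'); save('w1.png',c['frame']); W=wristworld(c,s)
for m in masks_of('cover',c)[:3]:
    Q=W[m['region']];Q=Q[abs(Q[:,2]-.024)<.005]
    print(round(m['p'],2),np.round(m['xy']),len(Q),cv2.minAreaRect((Q[:,:2]*1000).astype(np.float32)),np.median(Q[:,2]))
E
```

```text
tcp [ 0.4361 -0.0365  0.1653] yyaw -151.17 z [ 0.003  0.    -1.   ] J [ 16.7   8.1 -31.2   0.1 -50.6  12.1] F [-0.1  0.1  0.6] M [ 0.04 -0.07  0.08] g 0.996 0.0 t 2.0667
0.82 [229. 333.] 369 ((421.3674011230469, 120.4412841796875), (66.7706069946289, 7.301095008850098), 29.852481842041016) 0.022999614845970878
0.73 [371.  55.] 5521 ((423.2453308105469, -199.05270385742188), (121.41592407226562, 50.52248764038086), 52.484130859375) 0.023259124764461764
0.68 [295. 204.] 5900 ((428.03289794921875, -37.78826904296875), (50.487220764160156, 121.33748626708984), 28.805591583251953) 0.023343278522662603
```

View pics/w1.png

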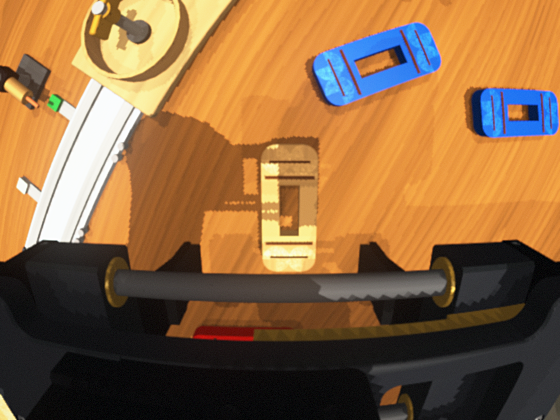

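The wrist view shows the beech cover upright between the jaws at (290,205), aligned with the tool. I'm descending onto it.

Request:
{"api": "drive_tool", "payload": {
  "rows": [
    [100,-4,-0.7,-25,0,0,0],
    [100,-4,-0.6,-30,0,0,0],
    [100,0,0,-30,0,0,0],
    [100,0,0,-20,0,0,0],
    [100,0,0,0,0,0,0]
  ]
}}

```text
time_s: 2.58
tcp_pos: [0.426, -0.0381, 0.0563]
ee_rot: [[0.481, -0.877, -0.007], [-0.877, -0.481, -0.002], [-0.002, 0.007, -1.0]]
wrist_force: [0.9, 0.5, -0.4]
gripper_width: 0.999
gripper_force: 0.0
```

Request:
{"api": "drive_tool", "payload": {
  "rows": [
    [100,0,0,0,0,0,0],
    [100,0,0,0,0,0,0]
  ]
}}

```text
time_s: 2.75
tcp_pos: [0.429, -0.0375, 0.0605]
ee_rot: [[0.482, -0.876, 0.003], [-0.876, -0.482, 0.0], [0.001, -0.003, -1.0]]
wrist_force: [0.5, -0.9, 0.4]
gripper_width: 0.996
gripper_force: 0.0
```

Request:
{"api": "drive_tool", "payload": {
  "rows": [
    [100,-1,0,-15,0,0,0],
    [100,0,0,-12,0,0,0],
    [100,0,0,-6,0,0,0],
    [100,0,0,0,0,0,0],
    [100,0,0,0,0,0,0]
  ]
}}

```text
time_s: 3.17
tcp_pos: [0.4269, -0.0377, 0.0273]
ee_rot: [[0.482, -0.876, 0.002], [-0.876, -0.482, 0.0], [0.001, -0.002, -1.0]]
wrist_force: [-0.6, 0.6, -0.4]
gripper_width: 1.0
gripper_force: 0.0
```

Request:
{"api": "drive_tool", "payload": {
  "rows": [
    [40,0,0,0,0,0,0],
    [40,0,0,0,0,0,0],
    [40,0,0,0,0,0,0],
    [40,0,0,0,0,0,0],
    [40,0,0,0,0,0,0]
  ]
}}

```text
time_s: 3.58
tcp_pos: [0.4261, -0.0379, 0.0266]
ee_rot: [[0.482, -0.876, 0.001], [-0.876, -0.482, 0.0], [0.0, -0.001, -1.0]]
wrist_force: [0.4, 0.1, -0.9]
gripper_width: 0.706
gripper_force: 0.0
```

Request:
{"api": "drive_tool", "payload": {
  "rows": [
    [40,0,0,0,0,0,0],
    [40,0,0,0,0,0,0]
  ]
}}

```text
time_s: 3.75
tcp_pos: [0.4261, -0.0379, 0.0265]
ee_rot: [[0.482, -0.876, 0.0], [-0.876, -0.482, 0.0], [0.0, -0.0, -1.0]]
wrist_force: [-0.2, -0.3, 1.2]
gripper_width: 0.576
gripper_force: 30.0
```

Request:
{"api": "drive_tool", "payload": {
  "rows": [
    [40,0,0,20,0,0,0],
    [40,0,0,40,0,0,0],
    [40,0,0,40,0,0,0],
    [40,15,-5,40,0,0,0],
    [40,30,-13,15,0,0,-0.05]
  ]
}}

```text
time_s: 4.17
tcp_pos: [0.4708, -0.0553, 0.186]
ee_rot: [[0.44, -0.898, 0.008], [-0.898, -0.44, 0.001], [0.002, -0.008, -1.0]]
wrist_force: [1.0, 1.4, -0.9]
gripper_width: 0.57
gripper_force: 30.0
```

Request:
{"api": "drive_tool", "payload": {
  "rows": [
    [40,35,-15,0,0,0,-0.05],
    [40,35,-15,0,0,0,-0.05],
    [40,35,-15,0,0,0,-0.05],
    [40,28,-12,0,0,0,-0.05],
    [40,20,-8,0,0,0,-0.026]
  ]
}}

```text
time_s: 4.58
tcp_pos: [0.6254, -0.1221, 0.179]
ee_rot: [[0.222, -0.975, -0.001], [-0.975, -0.222, -0.0], [-0.0, 0.001, -1.0]]
wrist_force: [1.1, 0.7, -0.2]
gripper_width: 0.569
gripper_force: 30.0
```

Request:
{"api": "drive_tool", "payload": {
  "rows": [
    [40,0,0,0,0,0,0],
    [40,0,0,0,0,0,0],
    [40,0,0,0,0,0,0],
    [40,0,0,0,0,0,0]
  ]
}}

```text
time_s: 4.92
tcp_pos: [0.6225, -0.1204, 0.18]
ee_rot: [[0.226, -0.974, -0.001], [-0.974, -0.226, 0.0], [-0.0, 0.001, -1.0]]
wrist_force: [0.5, -0.5, 0.1]
gripper_width: 0.57
gripper_force: 30.0
```

Run:
```python
from h import *
s=sense(); top(s); c=capture('wrist'); save('w2.png',c['frame']); W=wristworld(c,s)
try: fit(W,c)
except Exception as e: print(e)
for m in masks_of('cover',c)[:3]:
    Q=W[m['region']]; z=np.nanmedian(Q[:,2]);Q=Q[abs(Q[:,2]-z)<.005]
    print(round(m['p'],2),np.round(m['xy']),len(Q),cv2.minAreaRect((Q[:,:2]*1000).astype(np.float32)),z)
```

```text
tcp [ 0.6225 -0.1204  0.18  ] yyaw -166.97 z [-0.001  0.    -1.   ] J [  3.6  25.6  -3.1  -0.  -61.4   9.4] F [ 0.5 -0.5  0.1] M [-0.05  0.01 -0.03] g 0.57 30.0 t 4.9167
seat [ 0.6261 -0.1221] 0.0006445092182175094 312
nut 258 [ 0.6246 -0.1134  0.1074] [0.104  0.1073 0.1099]
nut rect 624.140625 -112.25701904296875 12.840696334838867 19.68083953857422 15.050613403320312
nut pca 102.55446184378084
carrier ((623.7265625, -143.66232299804688), (164.7918701171875, 110.88814544677734), 83.68338775634766)
0.77 [278. 217.] 12769 ((626.863525390625, -134.54920959472656), (50.25788116455078, 92.72986602783203), 12.86664867401123) 0.1767586291292062
0.61 [471. 176.] 3661 ((424.017822265625, -198.60089111328125), (120.57726287841797, 52.11838912963867), 52.421939849853516) 0.022985292876310764
0.61 [548. 177.] 585 ((302.5997314453125, -227.64181518554688), (29.989212036132812, 53.69940948486328), 21.70306968688965) 0.02206723300677106
```

View pics/w2.png

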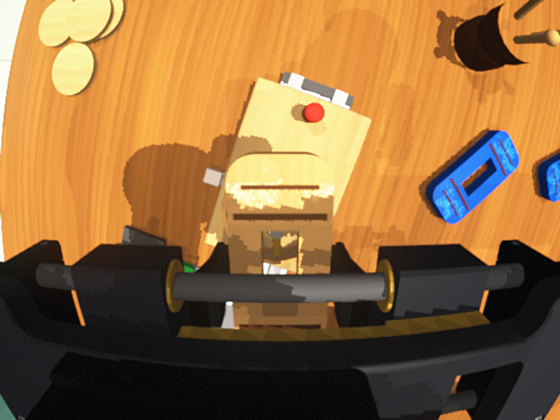

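The wrist view shows the cover held square. The nut tip shows through its slot at about (275,268), the cover's far end is at (278,155) and the post is at (313,113).

Request:
{"api": "drive_tool", "payload": {
  "rows": [
    [40,2.5,0.6,-20,0,0,0],
    [40,0,0,-20,0,0,0],
    [40,0,0,-8,0,0,0],
    [40,0,0,0,0,0,0],
    [40,0,0,0,0,0,0]
  ]
}}

```text
time_s: 5.43
tcp_pos: [0.626, -0.1201, 0.1325]
ee_rot: [[0.226, -0.974, -0.0], [-0.974, -0.226, -0.001], [0.0, 0.0, -1.0]]
wrist_force: [0.4, 0.0, -0.1]
gripper_width: 0.572
gripper_force: 30.0
```

Run:
```python
from h import *
s=sense(); top(s)
c=capture('side'); W=world(c); sd=c['frame'][160:290,290:440]
W0=W
k=(W[...,2]>.108+.0)&(abs(W[...,0]-.62)<.08)&(abs(W[...,1]+.12)<.08)
save('s3.png',np.hstack([cv2.resize(sd,(450,390),interpolation=cv2.INTER_CUBIC)]))
```

```text
tcp [ 0.626  -0.1201  0.1325] yyaw -166.95 z [-0.    -0.001 -1.   ] J [  3.7  28.4  -5.9   0.  -55.7   9.4] F [ 0.4  0.  -0.1] M [ 0.04 -0.02  0.02] g 0.572 30.0 t 5.4333
```

View pics/s3.png

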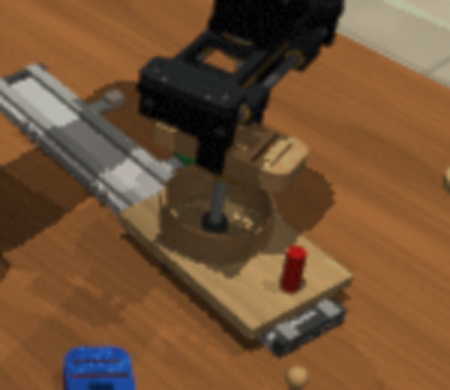

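The side crop shows the cover level over the box at crop (230,150), with the stud at (218,200) beneath it. I'm lowering it in steps while watching the force.

Request:
{"api": "drive_tool", "payload": {
  "rows": [
    [40,-0.8,0.2,-6,0,0,0],
    [40,0,0,-6,0,0,0],
    [40,0,0,-6,0,0,0],
    [40,0,0,0,0,0,0],
    [40,0,0,0,0,0,0]
  ]
}}

```text
time_s: 5.9
tcp_pos: [0.6249, -0.12, 0.1135]
ee_rot: [[0.225, -0.974, -0.001], [-0.974, -0.225, -0.0], [-0.0, 0.001, -1.0]]
wrist_force: [-0.3, 0.1, 0.0]
gripper_width: 0.572
gripper_force: 30.0
```

Request:
{"api": "drive_tool", "payload": {
  "rows": [
    [40,0,0,-6,0,0,0],
    [40,0,0,-6,0,0,0],
    [40,0,0,0,0,0,0],
    [40,0,0,0,0,0,0]
  ]
}}

```text
time_s: 6.23
tcp_pos: [0.6248, -0.12, 0.1014]
ee_rot: [[0.225, -0.974, -0.001], [-0.974, -0.225, -0.0], [-0.0, 0.001, -1.0]]
wrist_force: [-0.3, 0.1, -0.9]
gripper_width: 0.571
gripper_force: 30.0
```

Request:
{"api": "drive_tool", "payload": {
  "rows": [
    [40,0,0,-5,0,0,0],
    [40,0,0,-5,0,0,0],
    [40,0,0,-2,0,0,0],
    [40,0,0,0,0,0,0],
    [40,0,0,0,0,0,0]
  ]
}}

```text
time_s: 6.65
tcp_pos: [0.6251, -0.12, 0.0899]
ee_rot: [[0.225, -0.974, -0.0], [-0.974, -0.225, -0.0], [-0.0, 0.0, -1.0]]
wrist_force: [0.4, 1.1, -0.5]
gripper_width: 0.574
gripper_force: 30.0
```

Request:
{"api": "drive_tool", "payload": {
  "rows": [
    [40,0,0,-3,0,0,0],
    [40,0,0,-3,0,0,0],
    [40,0,0,-1,0,0,0],
    [40,0,0,0,0,0,0],
    [40,0,0,0,0,0,0]
  ]
}}

```text
time_s: 7.07
tcp_pos: [0.6252, -0.12, 0.0831]
ee_rot: [[0.225, -0.974, -0.0], [-0.974, -0.225, -0.0], [0.0, 0.0, -1.0]]
wrist_force: [1.0, -0.4, -0.4]
gripper_width: 0.575
gripper_force: 30.0
```

Request:
{"api": "drive_tool", "payload": {
  "rows": [
    [40,0,0,-1,0,0,0],
    [40,0,0,0,0,0,0],
    [70,0,0,0,0,0,0],
    [70,0,0,0,0,0,0],
    [70,0,0,0,0,0,0]
  ]
}}

```text
time_s: 7.48
tcp_pos: [0.6252, -0.12, 0.0822]
ee_rot: [[0.225, -0.974, 0.0], [-0.974, -0.225, 0.0], [0.0, -0.0, -1.0]]
wrist_force: [-0.3, -0.6, 0.1]
gripper_width: 0.678
gripper_force: 0.0
```

Request:
{"api": "drive_tool", "payload": {
  "rows": [
    [70,0,0,0,0,0,0],
    [70,0,0,15,0,0,0],
    [70,0,0,30,0,0,0],
    [70,0,0,35,0,0,0],
    [70,0,0,30,0,0,0]
  ]
}}

```text
time_s: 7.9
tcp_pos: [0.6253, -0.1201, 0.1938]
ee_rot: [[0.225, -0.974, 0.0], [-0.974, -0.225, -0.001], [0.001, -0.0, -1.0]]
wrist_force: [0.7, -0.5, 0.7]
gripper_width: 0.696
gripper_force: 0.0
```

Request:
{"api": "drive_tool", "payload": {
  "rows": [
    [70,6,36,0,0,0,0],
    [70,6,36,0,0,0,0],
    [70,0,0,0,0,0,0],
    [70,0,0,0,0,0,0],
    [70,0,0,0,0,0,0]
  ]
}}

```text
time_s: 8.32
tcp_pos: [0.6369, -0.048, 0.1918]
ee_rot: [[0.226, -0.974, -0.001], [-0.974, -0.226, -0.0], [0.0, 0.001, -1.0]]
wrist_force: [-0.4, 0.4, -0.9]
gripper_width: 0.7
gripper_force: 0.0
```

```bash
cat >> h.py <<'E'
def chk(s,c,W):
    from scipy.optimize import least_squares
    X,Y,Z=W[...,0],W[...,1],W[...,2]
    near=np.hypot(X-.626,Y+.121)<.08
    k=near&(Z>.074)&(Z<.084); Q=W[k]
    print('cover',len(Q),cv2.minAreaRect((Q[:,:2]*1000).astype(np.float32)),np.percentile(Q[:,2],[5,50,95]).round(4))
    A=np.c_[Q[:,:2]-Q[:,:2].mean(0),np.ones(len(Q))]; print('plane',np.linalg.lstsq(A,Q[:,2],rcond=None)[0].round(4))
    fit(W,c)
E
python3 - <<'E'
from h import *
s=sense(); top(s); c=capture('wrist'); save('w4.png',c['frame']); W=wristworld(c,s)
chk(s,c,W)
E
```

```text
tcp [ 0.6369 -0.048   0.1918] yyaw -166.96 z [-0.001 -0.    -1.   ] J [ 10.2  25.5  -1.5   0.  -63.1   2.9] F [-0.4  0.4 -0.9] M [-0.06 -0.02  0.05] g 0.7 0.0 t 8.3167
cover 7830 ((626.478759765625, -120.55139923095703), (50.287628173828125, 120.30525970458984), 13.126222610473633) [0.0781 0.0793 0.0805]
plane [0.0002 0.0008 0.0793]
seat [ 0.6266 -0.1212] 0.003664173804150238 946
nut 691 [ 0.6273 -0.1212  0.106 ] [0.0972 0.1069 0.1098]
nut rect 626.62548828125 -121.10588836669922 38.21439743041992 14.485254287719727 87.81556701660156
nut pca 102.96404463741837
carrier ((623.9183349609375, -143.27438354492188), (165.7625274658203, 110.7769546508789), 83.61536407470703)
```

View pics/w4.png

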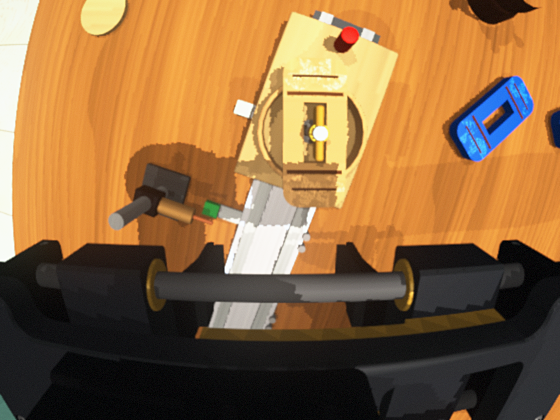

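The wrist view shows the cover seated flat on the box, with its slot round the nut at (318,130). The measured top is 79.3 mm, level, and centred within 1 mm. The post is at (347,38). Next is the nut. It needs about 289° clockwise, in two grips.

Request:
{"api": "drive_tool", "payload": {
  "rows": [
    [40,-6,-37,0,0,0,0],
    [40,-5.5,-36.3,0,0,0,0],
    [40,0,0,-20,0,0,0],
    [40,0,0,-15,0,0,0],
    [40,0,0,0,0,0,0]
  ]
}}

```text
time_s: 8.78
tcp_pos: [0.6229, -0.1232, 0.1534]
ee_rot: [[0.221, -0.975, -0.007], [-0.975, -0.221, 0.001], [-0.002, 0.007, -1.0]]
wrist_force: [-1.8, -0.4, 0.3]
gripper_width: 0.439
gripper_force: 0.0
```

Request:
{"api": "drive_tool", "payload": {
  "rows": [
    [40,0,0,0,0,0,0],
    [40,0,0,0,0,0,0],
    [40,0,0,0,0,0,0]
  ]
}}

```text
time_s: 9.03
tcp_pos: [0.6265, -0.1213, 0.1584]
ee_rot: [[0.225, -0.974, 0.002], [-0.974, -0.225, -0.0], [0.001, -0.002, -1.0]]
wrist_force: [0.0, -0.0, 0.1]
gripper_width: 0.405
gripper_force: 0.0
```

Request:
{"api": "drive_tool", "payload": {
  "rows": [
    [40,-1,0,-20,0,0,0],
    [40,0,0,-20,0,0,0],
    [40,0,0,-9,0,0,0],
    [40,0,0,-3,0,0,0],
    [40,0,0,0,0,0,0]
  ]
}}

```text
time_s: 9.45
tcp_pos: [0.6248, -0.1211, 0.1051]
ee_rot: [[0.226, -0.974, -0.001], [-0.974, -0.226, -0.0], [0.0, 0.001, -1.0]]
wrist_force: [-0.5, 0.3, -0.0]
gripper_width: 0.399
gripper_force: 0.0
```

Request:
{"api": "drive_tool", "payload": {
  "rows": [
    [0,0,0,0,0,0,0],
    [0,0,0,0,0,0,0],
    [0,0,0,0,0,0,0],
    [0,0,0,0,0,0,0],
    [0,0,0,0,0,0,0]
  ]
}}

```text
time_s: 9.87
tcp_pos: [0.6252, -0.1213, 0.1059]
ee_rot: [[0.225, -0.974, 0.002], [-0.974, -0.225, -0.0], [0.0, -0.002, -1.0]]
wrist_force: [-0.2, 0.1, 1.2]
gripper_width: 0.145
gripper_force: 30.0
```

Request:
{"api": "drive_tool", "payload": {
  "rows": [
    [0,0,0,0,0,0,0],
    [0,0,0,0,0,0,0]
  ]
}}

```text
time_s: 10.03
tcp_pos: [0.6252, -0.1212, 0.1059]
ee_rot: [[0.225, -0.974, 0.001], [-0.974, -0.225, -0.0], [0.0, -0.001, -1.0]]
wrist_force: [-0.6, 0.7, 3.9]
gripper_width: 0.152
gripper_force: 30.0
```

Request:
{"api": "drive_tool", "payload": {
  "rows": [
    [0,0,0,-0.15,0,0,-0.12],
    [0,0,0,-0.15,0,0,-0.12],
    [0,0,0,-0.15,0,0,-0.12],
    [0,0,0,-0.15,0,0,-0.12],
    [0,0,0,-0.15,0,0,-0.12]
  ]
}}

```text
time_s: 10.45
tcp_pos: [0.6242, -0.1212, 0.1051]
ee_rot: [[-0.37, -0.929, -0.001], [-0.929, 0.37, -0.0], [0.0, 0.001, -1.0]]
wrist_force: [-1.7, 2.0, 5.2]
gripper_width: 0.145
gripper_force: 30.0
```

```bash
python3 -c "
from h import *
top(sense())"
```

```text
tcp [ 0.6242 -0.1212  0.1051] yyaw 158.31 z [-0.001 -0.    -1.   ] J [  3.6  29.9  -7.7  -0.  -52.4 -25.3] F [-1.7  2.   5.2] M [0.44 0.72 0.03] g 0.145 30.0 t 10.45
```

Request:
{"api": "drive_tool", "payload": {
  "rows": [
    [0,0.3,0,-0.1,0,0,-0.12],
    [0,0.3,0,-0.1,0,0,-0.12],
    [0,0,0,-0.15,0,0,-0.12],
    [0,0,0,-0.15,0,0,-0.12],
    [0,0,0,-0.15,0,0,-0.12]
  ]
}}

```text
time_s: 10.87
tcp_pos: [0.6234, -0.1207, 0.1043]
ee_rot: [[-0.83, -0.558, -0.004], [-0.558, 0.83, 0.001], [0.003, 0.003, -1.0]]
wrist_force: [-5.5, 3.4, 6.6]
gripper_width: 0.148
gripper_force: 30.0
```

Request:
{"api": "drive_tool", "payload": {
  "rows": [
    [0,0,0,-0.15,0,0,-0.12],
    [0,0,0,-0.15,0,0,-0.12],
    [0,0,0,-0.15,0,0,-0.12],
    [0,0,0,-0.15,0,0,-0.12],
    [0,0,0,-0.15,0,0,-0.12]
  ]
}}

```text
time_s: 11.28
tcp_pos: [0.6231, -0.1199, 0.1035]
ee_rot: [[-1.0, 0.008, -0.005], [0.008, 1.0, 0.002], [0.005, 0.002, -1.0]]
wrist_force: [-5.8, 7.0, 8.0]
gripper_width: 0.144
gripper_force: 30.0
```

```bash
python3 -c "
from h import *
top(sense())"
```

```text
tcp [ 0.6231 -0.1199  0.1035] yyaw 89.54 z [-0.005  0.002 -1.   ] J [  3.6  30.   -7.8  -0.2 -52.5 -94. ] F [-5.8  7.   8. ] M [ 2.05  1.67 -0.  ] g 0.144 30.0 t 11.2833
```

Request:
{"api": "drive_tool", "payload": {
  "rows": [
    [40,0,0,0,0,0,0],
    [40,0,0,0,0,0,0],
    [40,0,0,0,0,0,0],
    [40,0,0,0,0,0,0],
    [40,0,0,0,0,0,0]
  ]
}}

```text
time_s: 11.7
tcp_pos: [0.6253, -0.1215, 0.1027]
ee_rot: [[-1.0, 0.002, -0.0], [0.002, 1.0, -0.0], [0.0, -0.0, -1.0]]
wrist_force: [0.1, 0.6, -0.4]
gripper_width: 0.376
gripper_force: 0.0
```

Request:
{"api": "drive_tool", "payload": {
  "rows": [
    [40,0,0,40,0,0,0],
    [40,0,0,40,0,0,0],
    [40,0,0,10,0,0,0],
    [40,0,0,0,0,0,0],
    [40,0,0,0,0,0,0]
  ]
}}

```text
time_s: 12.12
tcp_pos: [0.6256, -0.1213, 0.1938]
ee_rot: [[-1.0, 0.003, 0.002], [0.003, 1.0, 0.0], [-0.002, 0.001, -1.0]]
wrist_force: [-0.8, 1.2, -0.4]
gripper_width: 0.401
gripper_force: 0.0
```

Run:
```python
from h import *
s=sense();top(s)
for n in('scene','side'):
    c=capture(n); W=world(c); print(n)
    try: chk(s,c,W)
    except Exception as e: print(e)
c=capture('wrist'); W=wristworld(c,s); print('wrist')
try: chk(s,c,W)
except Exception as e: print(e)
save('w5.png',c['frame'])
```

```text
tcp [ 0.6256 -0.1213  0.1938] yyaw 89.85 z [ 0.002  0.    -1.   ] J [  3.5  25.1  -1.7  -0.  -63.  -93.7] F [-0.8  1.2 -0.4] M [ 0.   -0.07 -0.01] g 0.401 0.0 t 12.1167
scene
cover 984 ((627.53076171875, -118.57604217529297), (54.47154235839844, 119.6134033203125), 13.7837495803833) [0.0757 0.0789 0.0819]
plane [-0.006  -0.0009  0.0789]
seat [ 0.627  -0.1198] 0.002495381466204445 180
nut 82 [ 0.6307 -0.1187  0.103 ] [0.0935 0.1038 0.1101]
nut rect 627.8671264648438 -119.20633697509766 13.029183387756348 40.857540130615234 86.85240173339844
nut pca 178.9469125839937
carrier ((624.497802734375, -141.60333251953125), (164.44769287109375, 112.32210540771484), 83.63518524169922)
side
cover 617 ((624.1568603515625, -120.65110778808594), (54.461822509765625, 121.04790496826172), 12.215150833129883) [0.0758 0.0799 0.0822]
plane [0.0224 0.0086 0.0796]
seat [ 0.6252 -0.1229] 0.001321039159517225 107
nut 84 [ 0.621  -0.1231  0.1018] [0.0932 0.102  0.1106]
nut rect 623.5342407226562 -122.07154846191406 40.290870666503906 13.974331855773926 10.042128562927246
nut pca 178.15345842849848
carrier ((620.9781494140625, -144.05810546875), (166.97642517089844, 112.88754272460938), 83.38372039794922)
wrist
cover 6804 ((630.0062866210938, -128.42059326171875), (50.89841079711914, 136.92538452148438), 12.525566101074219) [0.08   0.0815 0.0826]
plane [0.0101 0.0029 0.0814]
seat [ 0.6276 -0.1215] 0.0050140978700233315 967
nut 592 [ 0.6253 -0.121   0.1066] [0.0982 0.1069 0.1119]
nut rect 627.0813598632812 -121.09170532226562 38.614261627197266 13.952351570129395 12.420071601867676
nut pca 178.72515093673962
carrier ((625.5587768554688, -143.37791442871094), (165.2465057373047, 110.53130340576172), 83.78827667236328)
```

The nut has turned 103° with the tool, from yaw 103° to −1°, and the cover has not moved. I'll turn back 180° for one long final spin and correct the centring in y.

Request:
{"api": "drive_tool", "payload": {
  "rows": [
    [40,0,0,0,0,0,0.12],
    [40,0,0,0,0,0,0.12],
    [40,0,0,0,0,0,0.12],
    [40,0,0,0,0,0,0.12],
    [40,0,0,0,0,0,0.12]
  ]
}}

```text
time_s: 12.68
tcp_pos: [0.6246, -0.1213, 0.1912]
ee_rot: [[-0.823, -0.568, -0.003], [-0.568, 0.823, -0.0], [0.003, 0.002, -1.0]]
wrist_force: [-0.1, 0.3, 0.9]
gripper_width: 0.403
gripper_force: 0.0
```

Request:
{"api": "drive_tool", "payload": {
  "rows": [
    [40,0,0,0,0,0,0.12],
    [40,0,0,0,0,0,0.12],
    [40,0,0,0,0,0,0.12],
    [40,0,0,0,0,0,0.12],
    [40,0,0,0,0,0,0.12]
  ]
}}

```text
time_s: 13.1
tcp_pos: [0.6247, -0.1213, 0.1912]
ee_rot: [[-0.359, -0.933, -0.003], [-0.933, 0.359, -0.0], [0.001, 0.003, -1.0]]
wrist_force: [0.5, 0.2, -0.9]
gripper_width: 0.4
gripper_force: 0.0
```

Request:
{"api": "drive_tool", "payload": {
  "rows": [
    [40,0,0,0,0,0,0.12],
    [40,0,0,0,0,0,0.12],
    [40,0,0,0,0,0,0.12],
    [40,0,0,0,0,0,0.12],
    [40,0,0,0,0,0,0.12]
  ]
}}

```text
time_s: 13.52
tcp_pos: [0.6247, -0.1213, 0.1912]
ee_rot: [[0.231, -0.973, -0.003], [-0.973, -0.231, -0.0], [-0.001, 0.003, -1.0]]
wrist_force: [-0.5, -0.1, 0.9]
gripper_width: 0.4
gripper_force: 0.0
```

Request:
{"api": "drive_tool", "payload": {
  "rows": [
    [40,0,0,0,0,0,0.12],
    [40,0,0,0,0,0,0.12],
    [40,0,0,0,0,0,0.12],
    [40,0,0,0,0,0,0.12],
    [40,0,0,0,0,0,0.12]
  ]
}}

```text
time_s: 13.93
tcp_pos: [0.6246, -0.1213, 0.1912]
ee_rot: [[0.74, -0.673, -0.003], [-0.673, -0.74, -0.0], [-0.002, 0.002, -1.0]]
wrist_force: [-0.1, 0.4, 0.6]
gripper_width: 0.399
gripper_force: 0.0
```

Request:
{"api": "drive_tool", "payload": {
  "rows": [
    [40,0,0,0,0,0,0.12],
    [40,0,0,0,0,0,0.12],
    [40,0,0,0,0,0,0.12],
    [40,0,0,0,0,0,0.12],
    [40,0,0,0,0,0,0.12]
  ]
}}

```text
time_s: 14.35
tcp_pos: [0.6247, -0.1213, 0.1912]
ee_rot: [[0.99, -0.138, -0.003], [-0.138, -0.99, -0.0], [-0.003, 0.001, -1.0]]
wrist_force: [0.6, -0.4, 0.1]
gripper_width: 0.4
gripper_force: 0.0
```

Request:
{"api": "drive_tool", "payload": {
  "rows": [
    [40,0,0,0,0,0,0.12],
    [40,0,1.8,-20,0,0,0],
    [40,0,0,0,0,0,0],
    [40,0,0,0,0,0,0],
    [40,0,0,0,0,0,0]
  ]
}}

```text
time_s: 14.77
tcp_pos: [0.6253, -0.1197, 0.1726]
ee_rot: [[1.0, -0.024, -0.001], [-0.024, -1.0, -0.001], [-0.001, 0.001, -1.0]]
wrist_force: [0.6, 0.7, 0.3]
gripper_width: 0.401
gripper_force: 0.0
```

```bash
python3 -c "
from h import *
top(sense())"
```

```text
tcp [ 0.6253 -0.1197  0.1726] yyaw -91.37 z [-0.001 -0.001 -1.   ] J [  3.7  26.2  -3.3   0.  -60.6  84.9] F [0.6 0.7 0.3] M [-0.12 -0.02 -0.02] g 0.401 0.0 t 14.7667
```

Aligned with the wings (−91.4° against −91°). I'm descending to 105 mm and gripping.

Request:
{"api": "drive_tool", "payload": {
  "rows": [
    [40,0,0,-25,0,0,0],
    [40,0,0,-25,0,0,0],
    [40,0,0.2,-12,0,0,0],
    [40,0,0,-5,0,0,0],
    [40,0,0,0,0,0,0]
  ]
}}

```text
time_s: 15.18
tcp_pos: [0.625, -0.1194, 0.1052]
ee_rot: [[1.0, -0.024, -0.002], [-0.024, -1.0, -0.0], [-0.002, 0.0, -1.0]]
wrist_force: [0.5, -0.2, 0.1]
gripper_width: 0.401
gripper_force: 0.0
```

Request:
{"api": "drive_tool", "payload": {
  "rows": [
    [40,0,0,0,0,0,0],
    [40,0,0,0,0,0,0]
  ]
}}

```text
time_s: 15.35
tcp_pos: [0.6264, -0.1194, 0.1076]
ee_rot: [[1.0, -0.023, 0.003], [-0.023, -1.0, -0.0], [0.003, 0.0, -1.0]]
wrist_force: [-0.5, -0.4, 1.0]
gripper_width: 0.4
gripper_force: 0.0
```

Request:
{"api": "drive_tool", "payload": {
  "rows": [
    [0,0,0,0,0,0,0],
    [0,0,0,0,0,0,0],
    [0,0,0,0,0,0,0],
    [0,0,0,0,0,0,0],
    [0,0,0,0,0,0,0]
  ]
}}

```text
time_s: 15.77
tcp_pos: [0.6254, -0.1194, 0.1064]
ee_rot: [[1.0, -0.024, 0.001], [-0.024, -1.0, -0.0], [0.001, 0.0, -1.0]]
wrist_force: [-0.9, -0.3, 0.2]
gripper_width: 0.148
gripper_force: 30.0
```

Request:
{"api": "drive_tool", "payload": {
  "rows": [
    [0,0,0,0,0,0,0],
    [0,0,0,0,0,0,0]
  ]
}}

```text
time_s: 15.93
tcp_pos: [0.6254, -0.1194, 0.1064]
ee_rot: [[1.0, -0.024, 0.0], [-0.024, -1.0, -0.0], [0.0, 0.0, -1.0]]
wrist_force: [0.3, -0.8, 2.2]
gripper_width: 0.149
gripper_force: 30.0
```

Request:
{"api": "drive_tool", "payload": {
  "rows": [
    [0,0,0,-0.15,0,0,-0.12],
    [0,0,0,-0.15,0,0,-0.12],
    [0,0,0,-0.15,0,0,-0.12],
    [0,0,0,-0.15,0,0,-0.12],
    [0,0,0,-0.15,0,0,-0.12]
  ]
}}

```text
time_s: 16.35
tcp_pos: [0.6253, -0.1197, 0.1056]
ee_rot: [[0.808, -0.589, 0.0], [-0.589, -0.808, -0.001], [0.0, 0.001, -1.0]]
wrist_force: [-0.1, -2.4, 1.2]
gripper_width: 0.151
gripper_force: 30.0
```

Request:
{"api": "drive_tool", "payload": {
  "rows": [
    [0,0,0,-0.15,0,0,-0.12],
    [0,0,0,-0.15,0,0,-0.12],
    [0,0,0,-0.15,0,0,-0.12],
    [0,0,0,-0.15,0,0,-0.12],
    [0,0,0,-0.15,0,0,-0.12]
  ]
}}

```text
time_s: 16.77
tcp_pos: [0.6251, -0.1199, 0.1048]
ee_rot: [[0.335, -0.942, -0.001], [-0.942, -0.335, -0.001], [0.001, 0.001, -1.0]]
wrist_force: [-2.0, -2.0, 1.5]
gripper_width: 0.147
gripper_force: 30.0
```

Request:
{"api": "drive_tool", "payload": {
  "rows": [
    [0,0,0,-0.15,0,0,-0.12],
    [0,0,0,-0.15,0,0,-0.12],
    [0,0,0,-0.15,0,0,-0.12],
    [0,0,0,-0.15,0,0,-0.12],
    [0,0,0,-0.15,0,0,-0.12]
  ]
}}

```text
time_s: 17.18
tcp_pos: [0.6247, -0.1199, 0.104]
ee_rot: [[-0.256, -0.967, -0.001], [-0.967, 0.256, -0.001], [0.001, 0.001, -1.0]]
wrist_force: [-1.6, -0.6, 2.2]
gripper_width: 0.148
gripper_force: 30.0
```

Request:
{"api": "drive_tool", "payload": {
  "rows": [
    [0,0,0,-0.15,0,0,-0.12],
    [0,0,0,-0.15,0,0,-0.12],
    [0,0,0,-0.15,0,0,-0.12],
    [0,0,0,-0.15,0,0,-0.12],
    [0,0,0,-0.15,0,0,-0.12]
  ]
}}

```text
time_s: 17.6
tcp_pos: [0.6244, -0.1197, 0.1033]
ee_rot: [[-0.757, -0.653, -0.002], [-0.653, 0.757, -0.001], [0.002, 0.001, -1.0]]
wrist_force: [-2.6, -1.1, 5.0]
gripper_width: 0.149
gripper_force: 30.0
```

Request:
{"api": "drive_tool", "payload": {
  "rows": [
    [0,0,0,-0.15,0,0,-0.12],
    [0,0,0,-0.15,0,0,-0.12],
    [0,0,0,0,0,0,0],
    [0,0,0,0,0,0,0]
  ]
}}

```text
time_s: 17.93
tcp_pos: [0.6243, -0.1196, 0.1029]
ee_rot: [[-0.887, -0.462, -0.002], [-0.462, 0.887, -0.0], [0.002, 0.001, -1.0]]
wrist_force: [-4.2, -0.3, 4.6]
gripper_width: 0.146
gripper_force: 30.0
```

```bash
python3 -c "
from h import *
top(sense())"
```

```text
tcp [ 0.6243 -0.1196  0.1029] yyaw 117.53 z [-0.002 -0.    -1.   ] J [  3.7  30.1  -7.8   0.  -52.2 -66.2] F [-4.2 -0.3  4.6] M [-0.32  1.04 -0.03] g 0.146 30.0 t 17.9333
```

Request:
{"api": "drive_tool", "payload": {
  "rows": [
    [0,0,0,-0.13,0,0,-0.1],
    [0,0,0,-0.13,0,0,-0.1],
    [0,0,0,-0.13,0,0,-0.1],
    [0,0,0,-0.1,0,0,-0.1],
    [0,0,0,0,0,0,0]
  ]
}}

```text
time_s: 18.35
tcp_pos: [0.6243, -0.1194, 0.1026]
ee_rot: [[-0.997, -0.078, -0.002], [-0.078, 0.997, -0.0], [0.002, -0.0, -1.0]]
wrist_force: [-4.4, -0.2, 6.0]
gripper_width: 0.152
gripper_force: 30.0
```

```bash
python3 -c "
from h import *
top(sense())"
```

```text
tcp [ 0.6243 -0.1194  0.1026] yyaw 94.45 z [-0.002 -0.    -1.   ] J [  3.7  30.1  -7.9   0.  -52.2 -89.3] F [-4.4 -0.2  6. ] M [-0.07  1.18  0.05] g 0.152 30.0 t 18.35
```

Request:
{"api": "drive_tool", "payload": {
  "rows": [
    [0,0,0,0,0,0,-0.08],
    [0,0,0,0,0,0,-0.08],
    [0,0,0,0,0,0,0],
    [0,0,0,0,0,0,0]
  ]
}}

```text
time_s: 18.68
tcp_pos: [0.6243, -0.1193, 0.1025]
ee_rot: [[-0.997, 0.079, -0.002], [0.079, 0.997, -0.0], [0.002, -0.0, -1.0]]
wrist_force: [-4.2, 0.6, 5.4]
gripper_width: 0.148
gripper_force: 30.0
```

```bash
python3 -c "
from h import *
top(sense())"
```

```text
tcp [ 0.6243 -0.1193  0.1025] yyaw 85.48 z [-0.002 -0.    -1.   ] J [  3.7  30.1  -7.9   0.  -52.2 -98.3] F [-4.2  0.6  5.4] M [-0.05  1.14  0.13] g 0.148 30.0 t 18.6833
```

Request:
{"api": "drive_tool", "payload": {
  "rows": [
    [0,0,0,0,0,0,-0.04],
    [0,0,0,0,0,0,0],
    [0,0,0,0,0,0,0],
    [0,0,0,0,0,0,0]
  ]
}}

```text
time_s: 19.02
tcp_pos: [0.6243, -0.1193, 0.1025]
ee_rot: [[-0.993, 0.118, -0.002], [0.118, 0.993, -0.0], [0.002, -0.0, -1.0]]
wrist_force: [-3.6, -0.5, 4.6]
gripper_width: 0.147
gripper_force: 30.0
```

```bash
python3 -c "
from h import *
top(sense())"
```

```text
tcp [ 0.6243 -0.1193  0.1025] yyaw 83.21 z [-0.002 -0.    -1.   ] J [   3.7   30.1   -7.9    0.   -52.2 -100.5] F [-3.6 -0.5  4.6] M [-0.07  1.15  0.16] g 0.147 30.0 t 19.0167
```

Request:
{"api": "drive_tool", "payload": {
  "rows": [
    [40,0,0,0,0,0,0],
    [40,0,0,0,0,0,0],
    [40,0,0,0,0,0,0],
    [40,0,0,0,0,0,0],
    [40,0,0,0,0,0,0]
  ]
}}

```text
time_s: 19.43
tcp_pos: [0.6255, -0.1191, 0.1019]
ee_rot: [[-0.993, 0.121, 0.0], [0.121, 0.993, 0.0], [-0.0, 0.0, -1.0]]
wrist_force: [0.6, -0.4, 0.3]
gripper_width: 0.378
gripper_force: 0.0
```

Request:
{"api": "drive_tool", "payload": {
  "rows": [
    [40,0,0,40,0,0,0],
    [40,0,0,40,0,0,0],
    [40,0,0,10,0,0,0],
    [40,0,0,0,0,0,0],
    [40,0,0,0,0,0,0]
  ]
}}

```text
time_s: 19.85
tcp_pos: [0.6257, -0.1191, 0.1931]
ee_rot: [[-0.993, 0.122, 0.002], [0.122, 0.993, 0.001], [-0.002, 0.001, -1.0]]
wrist_force: [0.0, 0.4, -1.2]
gripper_width: 0.398
gripper_force: 0.0
```

Run:
```python
from h import *
s=sense();top(s)
for n in('scene','side','wrist'):
    c=capture(n); W=wristworld(c,s) if n=='wrist' else world(c); print(n)
    try: chk(s,c,W)
    except Exception as e: print(e)
k=(abs(W[...,0]-.62)<.04)&(abs(W[...,1]+.21)<.03)&(W[...,2]>.05)&(W[...,2]<.08);print('post',W[k].mean(0),k.sum())
save('w6.png',c['frame'])
```

```text
tcp [ 0.6257 -0.1191  0.1931] yyaw 83.0 z [ 0.002  0.001 -1.   ] J [   3.7   25.1   -1.8   -0.   -62.9 -100.7] F [ 0.   0.4 -1.2] M [-0.05 -0.05 -0.02] g 0.398 0.0 t 19.85
scene
cover 988 ((629.0707397460938, -126.9723129272461), (55.2136116027832, 136.96551513671875), 12.359489440917969) [0.0758 0.079  0.0819]
plane [-0.0033 -0.0019  0.079 ]
seat [ 0.6272 -0.1199] 0.002710854608981082 188
nut 73 [ 0.63   -0.1189  0.1021] [0.0948 0.1007 0.1101]
nut rect 628.6375122070312 -118.80390167236328 38.697044372558594 13.077844619750977 9.471800804138184
nut pca 175.68745223308864
carrier ((624.7711791992188, -141.58529663085938), (164.828125, 111.93769836425781), 83.44549560546875)
side
cover 616 ((623.96044921875, -120.32648468017578), (54.089271545410156, 120.76407623291016), 12.685187339782715) [0.0754 0.08   0.0821]
plane [0.0252 0.0063 0.0796]
seat [ 0.6244 -0.1221] 0.00135434044816978 110
nut 75 [ 0.6215 -0.1227  0.1011] [0.0935 0.1008 0.1108]
nut rect 622.80859375 -121.78409576416016 38.2515869140625 12.968828201293945 5.796505451202393
nut pca 174.63646403167516
carrier ((620.9271850585938, -143.25177001953125), (166.5159149169922, 113.04898071289062), 83.46019744873047)
wrist
cover 6722 ((629.8465576171875, -128.08810424804688), (52.623470306396484, 136.1255340576172), 11.380392074584961) [0.08   0.0815 0.0826]
plane [0.0103 0.0034 0.0814]
seat [ 0.6277 -0.1211] 0.005286458588500892 982
nut 563 [ 0.6254 -0.1205  0.1044] [0.0979 0.1032 0.112 ]
nut rect 627.5202026367188 -120.51005554199219 13.06781005859375 39.966949462890625 83.6706771850586
nut pca 175.87306032537063
carrier ((625.6416625976562, -142.91807556152344), (165.25616455078125, 110.08808135986328), 83.57572174072266)
post [ 0.61696872 -0.20584739  0.06865183] 366
```

View pics/w6.png

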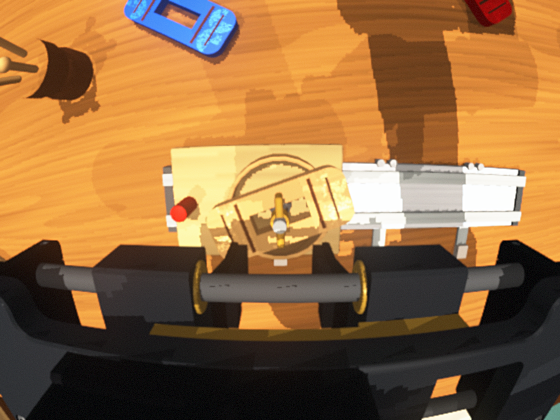

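The wrist view shows the cover seated with the snug nut at (280,220), and the free red post at (180,212). Nut yaw is 175.5°, so nut_turn is about 4.68. I'm moving on to the post.

Request:
{"api": "drive_tool", "payload": {
  "rows": [
    [60,-2,-17.5,0,0,0,0.12],
    [60,-2,-17.5,0,0,0,0.12],
    [60,-2,-17.5,0,0,0,0.12],
    [60,-2,-17.5,0,0,0,0.12],
    [60,-2.3,-17.5,0,0,0,0.12]
  ]
}}

```text
time_s: 20.42
tcp_pos: [0.6143, -0.2074, 0.1904]
ee_rot: [[-0.885, -0.465, -0.003], [-0.465, 0.885, 0.0], [0.002, 0.002, -1.0]]
wrist_force: [0.2, 0.3, 0.4]
gripper_width: 0.594
gripper_force: 0.0
```

Request:
{"api": "drive_tool", "payload": {
  "rows": [
    [60,0,0,0,0,0,0.12],
    [60,0,0,0,0,0,0.12],
    [60,0,0,0,0,0,0.12],
    [60,0,0,0,0,0,0.12],
    [60,0,0,0,0,0,0.12]
  ]
}}

```text
time_s: 20.83
tcp_pos: [0.6144, -0.2068, 0.1904]
ee_rot: [[-0.468, -0.884, -0.003], [-0.884, 0.468, 0.0], [0.001, 0.003, -1.0]]
wrist_force: [-0.6, -0.3, 0.2]
gripper_width: 0.6
gripper_force: 0.0
```

Request:
{"api": "drive_tool", "payload": {
  "rows": [
    [60,0,0,-20,0,0,0.12],
    [60,0,0,-20,0,0,0.12],
    [60,0,0,-20,0,0,0.12],
    [60,0,0,0,0,0,0.02],
    [60,0,0,0,0,0,0]
  ]
}}

```text
time_s: 21.25
tcp_pos: [0.6139, -0.2068, 0.1301]
ee_rot: [[-0.115, -0.993, -0.005], [-0.993, 0.115, 0.0], [0.0, 0.005, -1.0]]
wrist_force: [-0.1, 0.1, 1.2]
gripper_width: 0.597
gripper_force: 0.0
```

```bash
python3 -c "
from h import *
s=sense();top(s)
c=capture('scene');W=world(c)
k=(abs(W[...,0]-.62)<.03)&(abs(W[...,1]+.206)<.025)&(W[...,2]>.045)&(W[...,2]<.074);print(W[k].mean(0),k.sum())
c=capture('wrist');W=wristworld(c,s)
k=(abs(W[...,0]-.62)<.03)&(abs(W[...,1]+.206)<.025)&(W[...,2]>.068)&(W[...,2]<.076);print(W[k].mean(0),k.sum())
"
```

```text
tcp [ 0.6139 -0.2068  0.1301] yyaw 173.42 z [-0.005  0.    -1.   ] J [ -4.3  29.5  -4.2   0.  -56.5  -2.3] F [-0.1  0.1  1.2] M [-0.04 -0.05 -0.05] g 0.597 0.0 t 21.25
[ 0.62487118 -0.20729517  0.04695523] 4
[ 0.61533699 -0.20807247  0.06943156] 404
```

Request:
{"api": "drive_tool", "payload": {
  "rows": [
    [60,1,0,-25,0,0,0],
    [60,0,0,-25,0,0,0],
    [60,0,0,-15,0,0,0],
    [60,0,0,-3,0,0,0],
    [60,0,0,0,0,0,0]
  ]
}}

```text
time_s: 21.77
tcp_pos: [0.6162, -0.2069, 0.0643]
ee_rot: [[-0.114, -0.994, -0.0], [-0.994, 0.114, -0.0], [0.0, 0.0, -1.0]]
wrist_force: [-0.2, -0.2, 0.4]
gripper_width: 0.597
gripper_force: 0.0
```

Request:
{"api": "drive_tool", "payload": {
  "rows": [
    [0,0,0,0,0,0,0],
    [0,0,0,0,0,0,0],
    [0,0,0,0,0,0,0],
    [0,0,0,0,0,0,0],
    [0,0,0,0,0,0,0]
  ]
}}

```text
time_s: 22.18
tcp_pos: [0.6164, -0.2068, 0.0651]
ee_rot: [[-0.113, -0.994, 0.001], [-0.994, 0.113, -0.0], [0.0, -0.001, -1.0]]
wrist_force: [-0.4, 0.2, -0.7]
gripper_width: 0.305
gripper_force: 0.0
```

Request:
{"api": "drive_tool", "payload": {
  "rows": [
    [0,0,0,0,0,0,0],
    [0,0,0,0,0,0,0],
    [0,0,0,0,0,0,0],
    [0,0,0,0,0,0,0]
  ]
}}

```text
time_s: 22.52
tcp_pos: [0.615, -0.2067, 0.0644]
ee_rot: [[-0.113, -0.994, -0.002], [-0.994, 0.113, 0.0], [0.0, 0.002, -1.0]]
wrist_force: [-4.2, 1.2, 4.9]
gripper_width: 0.172
gripper_force: 30.0
```

Request:
{"api": "drive_tool", "payload": {
  "rows": [
    [0,0.6,5,0,0,0,0],
    [0,1.1,10,0,0,0,0],
    [0,1.1,10,0,0,0,0],
    [0,1.1,10,0,0,0,0],
    [0,1.1,10,0,0,0,0]
  ]
}}

```text
time_s: 22.93
tcp_pos: [0.6201, -0.1616, 0.0644]
ee_rot: [[-0.113, -0.994, -0.002], [-0.994, 0.113, -0.0], [0.001, 0.002, -1.0]]
wrist_force: [-4.7, -2.1, 4.3]
gripper_width: 0.176
gripper_force: 30.0
```

Request:
{"api": "drive_tool", "payload": {
  "rows": [
    [0,1.1,10,0,0,0,0],
    [0,1.1,10,0,0,0,0],
    [0,1.1,10,0,0,0,0],
    [0,0,0,0,0,0,0],
    [0,0,0,0,0,0,0]
  ]
}}

```text
time_s: 23.35
tcp_pos: [0.6236, -0.1301, 0.0644]
ee_rot: [[-0.111, -0.994, -0.002], [-0.994, 0.111, 0.001], [-0.001, 0.002, -1.0]]
wrist_force: [-4.6, 2.0, 5.7]
gripper_width: 0.174
gripper_force: 30.0
```

Request:
{"api": "drive_tool", "payload": {
  "rows": [
    [0,1.1,10,0,0,0,0],
    [0,1.1,10,0,0,0,0],
    [0,0.8,7,0,0,0,0],
    [0,0.6,5.5,0,0,0,0],
    [0,0,0,0,0,0,0]
  ]
}}

```text
time_s: 23.77
tcp_pos: [0.6273, -0.0975, 0.0644]
ee_rot: [[-0.112, -0.994, -0.001], [-0.994, 0.112, 0.001], [-0.001, 0.001, -1.0]]
wrist_force: [-5.9, 2.9, 6.3]
gripper_width: 0.175
gripper_force: 30.0
```

Request:
{"api": "drive_tool", "payload": {
  "rows": [
    [0,0,0,0,0,0,0],
    [0,0,0,0,0,0,0]
  ]
}}

```text
time_s: 23.93
tcp_pos: [0.6273, -0.0975, 0.0644]
ee_rot: [[-0.112, -0.994, -0.001], [-0.994, 0.112, 0.001], [-0.001, 0.001, -1.0]]
wrist_force: [-4.0, 3.8, 6.0]
gripper_width: 0.172
gripper_force: 30.0
```

Run:
```python
from h import *
s=sense();top(s)
c=capture('scene');W=world(c); X,Y,Z=np.moveaxis(W,-1,0)
k=(Z>.074)&(Z<.084)&(abs(X-.638)<.07)&(abs(Y+.011)<.08);print(k.sum(),cv2.minAreaRect((W[k][:,:2]*1000).astype(np.float32)))
```

```text
tcp [ 0.6273 -0.0975  0.0644] yyaw 173.57 z [-0.001  0.001 -1.   ] J [  5.7  32.5  -9.9  -0.1 -47.6 -12.1] F [-4.   3.8  6. ] M [ 1.    1.51 -0.02] g 0.172 30.0 t 23.9333
950 ((639.9520874023438, -9.254280090332031), (53.08582305908203, 120.10211181640625), 13.397360801696777)
```

The carrier has moved 110.0 mm, measured on the cover. I'm releasing and retreating.

Request:
{"api": "drive_tool", "payload": {
  "rows": [
    [60,0,0,0,0,0,0],
    [60,0,0,0,0,0,0],
    [60,0,0,0,0,0,0],
    [60,0,0,0,0,0,0],
    [60,0,0,0,0,0,0]
  ]
}}

```text
time_s: 24.4
tcp_pos: [0.6283, -0.0991, 0.064]
ee_rot: [[-0.113, -0.994, 0.001], [-0.994, 0.113, 0.0], [-0.0, -0.001, -1.0]]
wrist_force: [0.4, 0.0, -0.3]
gripper_width: 0.467
gripper_force: 0.0
```

Request:
{"api": "drive_tool", "payload": {
  "rows": [
    [60,0,0,20,0,0,0],
    [60,0,0,40,0,0,0],
    [60,0,0,40,0,0,0],
    [60,0,0,40,0,0,0],
    [60,0,-20,20,0,0,0]
  ]
}}

```text
time_s: 24.82
tcp_pos: [0.6305, -0.1177, 0.2305]
ee_rot: [[-0.109, -0.994, 0.01], [-0.994, 0.109, -0.001], [-0.0, -0.01, -1.0]]
wrist_force: [-0.5, -0.6, -0.3]
gripper_width: 0.597
gripper_force: 0.0
```

Request:
{"api": "drive_tool", "payload": {
  "rows": [
    [60,0,0,0,0,0,0],
    [60,0,0,0,0,0,0],
    [60,0,0,0,0,0,0],
    [60,0,0,0,0,0,0],
    [60,0,0,0,0,0,0]
  ]
}}

```text
time_s: 25.23
tcp_pos: [0.6272, -0.1189, 0.2223]
ee_rot: [[-0.113, -0.994, -0.003], [-0.994, 0.113, 0.0], [0.0, 0.003, -1.0]]
wrist_force: [-0.2, 0.6, -0.1]
gripper_width: 0.604
gripper_force: 0.0
```

Run:
```python
from h import *
s=sense();top(s)
for n in('scene','side'):
    c=capture(n);W=world(c); X,Y,Z=np.moveaxis(W,-1,0)
    k=(Z>.074)&(Z<.084)&(abs(X-.638)<.07)&(abs(Y+.011)<.08);print(k.sum(),cv2.minAreaRect((W[k][:,:2]*1000).astype(np.float32)),np.median(W[k][:,2]))
    k=(np.hypot(X-.638,Y+.011)<.028)&(Z>.09)&(Z<.125);Q=W[k];v=np.linalg.svd(Q[:,:2]-Q[:,:2].mean(0),full_matrices=False)[2];print('nut',Q.mean(0),np.degrees(np.arctan2(v[0,1],v[0,0]))%180)
    k=(Z>.028)&(Z<.036)&(np.hypot(X-.635,Y+.03)<.12);print(cv2.minAreaRect((W[k][:,:2]*1000).astype(np.float32)))
save('s9.png',cv2.resize(c['frame'][140:300,240:440],(750,600)))
```

```text
tcp [ 0.6272 -0.1189  0.2223] yyaw 173.54 z [-0.003  0.    -1.   ] J [  3.8  24.2   1.   -0.  -67.  -10.2] F [-0.2  0.6 -0.1] M [ 0.02 -0.03  0.01] g 0.604 0.0 t 25.2333
975 ((639.2745361328125, -9.231689453125), (53.0309944152832, 120.26680755615234), 12.575538635253906) 0.07932850637544449
nut [ 0.64253629 -0.00999272  0.10166083] 176.8918756995067
((637.75927734375, -32.16876983642578), (164.85610961914062, 111.2677993774414), 83.70791625976562)
492 ((636.2762451171875, -11.255302429199219), (54.99200439453125, 122.30878448486328), 15.091484069824219) 0.07986722358805912
nut [ 0.63389758 -0.01336944  0.0992149 ] 174.66292855263802
((664.3714599609375, -37.88252258300781), (168.85353088378906, 175.59568786621094), 83.12883758544922)
```

View pics/s9.png

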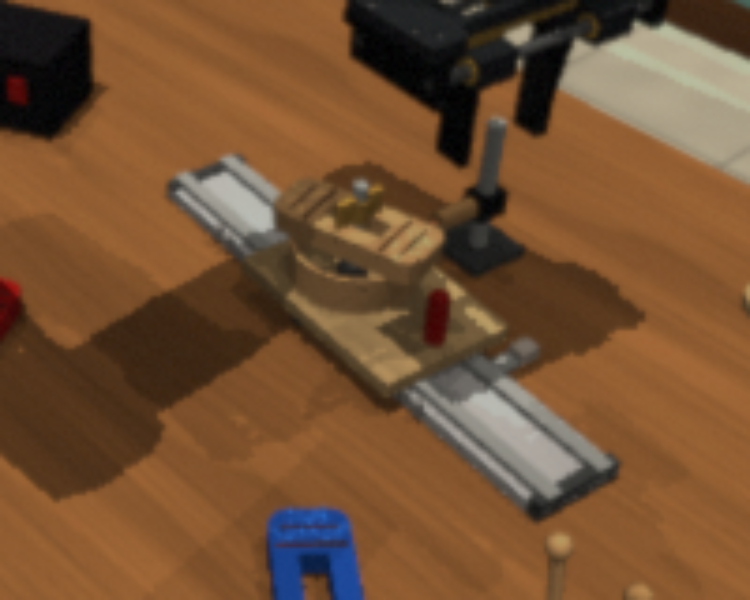

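The crop shows the cover flat on the box at (360,230), with the nut seated across it at (360,205). The carrier is beside the burner and the gripper is clear. I'm handing the job in.

```bash
python3 -c "
from station import finish_job
print(finish_job())"
```

```text
the job is handed in; nothing more can be done
None
```

I handed the job in at about 25 s: the cover is seated flat, the nut is snug (nut_turn about 4.68), the carrier is at the middle station after moving 110 mm, and the gripper is clear; the hand-in call gave no verdict.

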